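# Tuck the socket strip into its bay behind the lamp post

## Robot

A 7-joint arm with a two-finger parallel gripper is mounted at the origin on the work surface. World frame = base frame: x ahead of the robot, y to its left, z up, the work surface at z = 0. Lengths are in m, angles in rad, forces in N, time in s.
With the tool pointing down it reaches from about 0.425 to 0.925 m from the base axis. Payload 6.8 kg.
Tool frame: the origin (TCP) lies at the very end of the fingers, on their centre line; the grasp point (between the pads) lies 19 mm behind it; z points along the fingers, y is the line along which they close (so a half turn about z gives the same grasp; the last joint's range is limited). The gripper opens to 85 mm and grips with 20 to 120 N. Pads are 22 mm wide; open, the fingers measure 114 mm over their backs; the gripper's body (76 mm by 85 mm) begins 54 mm behind the grasp point. The pads swing forward as they close: fully open they stand 13 mm farther back than shut.
Start: joints at [-1.396, 0.477, 0.022, 1.555, -0.011, 1.109, -0.083], TCP at [0.188, 0.648, 0.231] pointing down, gripper open.
Joint ranges: [-2.96, 2.96], [-0.34, 2.1], [-1.41, 1.46], [0.24, 2.44], [-1.37, 4.51], [0.17, 1.92], [-2.96, 2.96]. Speed limits (rad/s): [2.39, 2.39, 3.14, 3.14, 3.14, 3.14, 3.14].

## Interface

Orientations are given as a unit quaternion [w, x, y, z].
In Python, from station import get_obs, read_camera, hand_in gives the robot as it stands.
- The arm moves only by the tool arm_command, never from a script. Its argument "commands" is one flat list of numbers, 7 for each row, row after row: the shift along the tool's x, y, z in m, then the turn, a rotation vector about the tool's x, y, z in degrees, then the opening, from 0 (shut) to 1 (fully open). In form: [tx, ty, tz, rx, ry, rz, fingers, tx, ty, tz, rx, ry, rz, fingers, ...]. A call has 1 to 8 rows; each row is the pose to reach, as a shift and turn from the pose commanded when the call began, along the tool's axes at that moment; what a row does not reach only later rows make up. A row lasts 1/10 s, in which the tool goes at most 50 mm and 8.59 degrees, less where a joint would pass 70% of its speed; a pose out of reach is approached as far as the arm can. A call with a gripper value outside its range is refused whole. The fingers move at their own pace and stop on an object; "force" is the grip in N (left out, the last holds). Time passes only in rows, so rows that repeat a pose let the fingers close. It gives the time, the measured TCP pose, the force, the opening and the grip force at its end, in the units of the state.
- get_obs(): the state, without advancing time (a new reading comes with each control period).
- read_camera(name): name is "side" or "top" or "wrist"; returns a dict with "img" (480x640x3 uint8, red, green, blue), "camera_matrix" (3x3 intrinsics, pixels), "pose" (4x4, takes a point from camera to world coordinates). Camera axes: x right, y down, z forward; pixel columns grow to the right and rows downward; lengths in m; the calibration is good to about 2 mm. A picture is of the moment at which its call begins. There is no depth.
- hand_in(): hands the job in; it is judged then, once.
The state is a dict: "t": time; "q": joint angles; "joint_vel": joint speeds; "joint_torque": joint torques, N m; "eef_pos": TCP position; "tool_rot": TCP orientation; "contact_force": force on the tool from outside, world axes, zero at the start; "torque": the same for the moment, N m; "gripper_width": opening from 0.0 (shut) to 1.0 (fully open); "grasp_force": force on a finger pad.
Only numpy, scipy, OpenCV 4.12 (cv2) and the standard library are available. Lean on these libraries where they do the work, as an engineer would, in place of code of your own. Each camera call takes 0.05 s, during which the arm holds its last target. There are 200 camera calls.

## Task

Push the loose socket strip along the mat into its bay at the back of the bench: work one end in behind the bench-lamp post first, then swing the other end in, until the strip lies flat against the bay's back plate, between its two end tabs. Only push it with the fingertips, never lift, carry or tip it, and leave the other things on the mat where they are.

Things in the scene. Friction and masses are not known exactly. Their poses are not given: they have to be found in the camera images.
- strip: the loose socket strip, an aluminium bar 300 mm long (y), 44 mm wide (x), 42 mm high, with black end caps, four white round sockets and a rocker switch on top, no cord, 0.4 to 0.75 kg; it lies flat and slides on the mat. Origin: centre of its underside; z up; cord inlet at its +y end. Either end may go in first
- strip_endA (a point): middle of the strip's +y end face, half-way up, 150 mm from its middle
- strip_endB (a point): middle of the strip's -y end face, half-way up
- bay: fixed grey folded-steel bracket, no floor, open towards the robot: back plate 32 mm high; at each end a tab 32 mm high, 4 mm thick, standing out 30 mm towards the robot, 340 mm clear between tabs. Origin: bench level, middle of the back plate's inner face. x points into the plate (the strip comes from -x), y along it; tabs at y = +170 and -170 mm. Home: the strip's long side touches the plate
- post: the bench-lamp post: fixed upright steel bush, 36 mm diameter, 55 mm high (empty lamp socket, the lamp is taken away). Origin: centre of its foot, 80 mm in front of the back plate's face (62 mm clear between them) and 110 mm to one side of the bay's middle, +y or -y by start. On the other side is only a flush flat cover that is no obstacle
- case: bystander: beige moulded case, 110 x 90 x 58 mm; origin centre of the underside
- module: bystander: green circuit module on stand-offs, 100 x 70 x 34 mm; origin centre of the underside
- driver: bystander: screwdriver, 170 mm long, lying along its x
- flux: bystander: small jar, 42 mm in diameter and 85 mm high; origin centre of the underside
Mind the look-alikes: they are no part of the job. Of the things like the post, leave any that is pink or red; of the rest the smaller one is meant.

How it is judged:
By the outcome, as a careful person would: the job done as asked, in the order asked, and still so for the second after the job is handed in, with the robot touching nothing.
It also fails if it takes over 64 s, if anything falls off the work surface, if the arm or the gripper's body presses on something with over 40 N, if the wrist force passes 120 N, or if a joint passes its speed limit or range.

## Working session

There is one attempt and no reset: what is moved stays moved. The work goes in short steps, Python scripts to look and compute and a tool call to move; the robot and the scene stay as the last step left them, time stands still between calls to the robot, and variables do not carry over. Pictures are saved under pics/ and viewed, at most 11 in all, crops included, and the job is handed in when it is done.

Besides the shell and the picture viewer there is one more tool, called after "Emit:" in YAML: its name, and indented under it one key for each argument. arm_command: Moves the arm, as the interface text tells. Its arguments: {"type":"object","properties":{"commands":{"type":"array","items":{"type":"number"}},"force":{"type":"number"}},"required":["commands"]}

```bash
mkdir -p pics; ls; cat > h.py <<'E'
import numpy as np, cv2
from station import get_obs, read_camera, hand_in
def ray(c,u,v,z):
    K=np.array(c['camera_matrix']);P=np.array(c['pose'])
    d=P[:3,:3]@np.linalg.solve(K,[u,v,1.]);o=P[:3,3]
    return o+d*(z-o[2])/d[2]
def proj(c,p):
    K=np.array(c['camera_matrix']);P=np.array(c['pose'])
    q=K@(P[:3,:3].T@(np.asarray(p)-P[:3,3]));return q[:2]/q[2]
E
python3 - <<'E'
from h import *
for n in("top","side"):
    c=read_camera(n);cv2.imwrite(f'pics/{n}0.png',c['img'][:,:,::-1]);np.savez(f'{n}0.npz',**c)
    print(n,np.round(c['pose'],3).tolist(),np.round(c['camera_matrix'],1).tolist())
print(get_obs())
E
```

```text
pics
top [[0.009, -0.993, 0.116, 0.346], [-1.0, -0.008, 0.013, 0.011], [-0.012, -0.116, -0.993, 1.121], [0.0, 0.0, 0.0, 1.0]] [[470.1, 0.0, 320.5], [0.0, 470.1, 234.2], [0.0, 0.0, 1.0]]
side [[-0.993, -0.051, 0.109, 0.387], [-0.12, 0.478, -0.87, 0.908], [-0.008, -0.877, -0.481, 0.551], [0.0, 0.0, 0.0, 1.0]] [[449.6, 0.0, 320.9], [0.0, 449.6, 237.1], [0.0, 0.0, 1.0]]
{'t': 0.1, 'q': array([-1.39612362,  0.4777491 ,  0.02236208,  1.55634128, -0.01146686,
        1.10931184, -0.08312103]), 'joint_vel': array([-5.42522554e-04, -2.96103129e-03,  3.54328450e-05, -1.10439061e-03,
        8.00635676e-05, -1.01696909e-03, -3.11617638e-03]), 'joint_torque': array([ 3.94298477e-03, -5.97763610e+01,  1.61327206e+00, -2.81955332e+01,
        1.27439058e-02,  5.06051336e-03, -2.53040776e-05]), 'eef_pos': array([0.18822078, 0.64767128, 0.23040687]), 'tool_rot': array([-3.78180336e-05,  1.40917386e-01,  9.90021002e-01, -8.39762752e-04]), 'contact_force': array([0.33215214, 0.24562269, 0.40776807]), 'torque': array([-0.02216036,  0.00662685,  0.0066392 ]), 'grasp_force': 0.0, 'gripper_width': 0.9995321875880768}
```

View pics/top0.png

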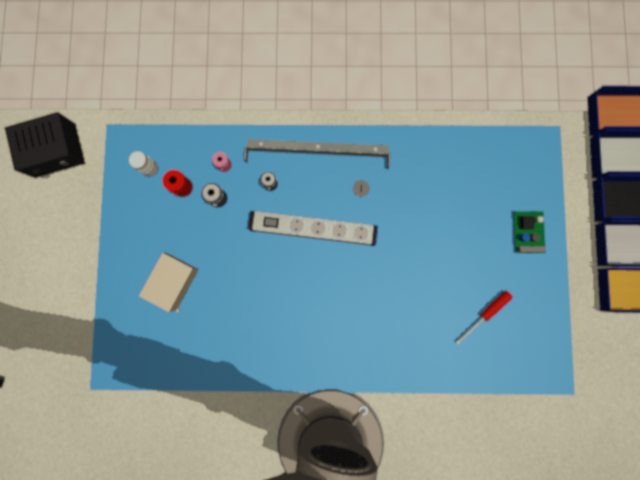

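View pics/side0.png

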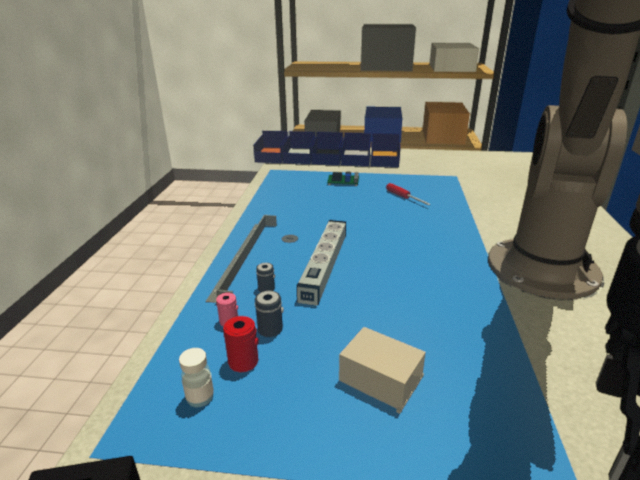

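The top view shows the bay from (247,150) to (388,155) and the right post, small and grey, at (268,181), on the bay's +y side. The strip is centred near (313,228) with its switch and inlet end at the left (+y). The side view agrees, with the pink, red and bigger grey look-alikes nearer the camera.

```bash
cat >> h.py <<'E'
def strip(c):
    # bright top of bar + black caps: mask non-blue in hull round the white body
    im=c['img'];hsv=cv2.cvtColor(im,cv2.COLOR_RGB2HSV)
    m=((hsv[:,:,1]<70)&(hsv[:,:,2]>120)).astype(np.uint8)
    roi=np.zeros_like(m);roi[145:385,100:560]=1;m*=roi
    m=cv2.morphologyEx(m,cv2.MORPH_CLOSE,np.ones((7,7)))
    cs,_=cv2.findContours(m,cv2.RETR_EXTERNAL,cv2.CHAIN_APPROX_NONE)
    out=[]
    for k in cs:
        if cv2.contourArea(k)<300: continue
        w=np.array([ray(c,*p,0.042)[:2] for p in k[:,0]],np.float32)
        (cx,cy),(a,b),_=cv2.minAreaRect(w)
        bx=cv2.boxPoints(((cx,cy),(a,b),_))
        e=[bx[1]-bx[0],bx[2]-bx[1]];l=max(e,key=np.linalg.norm)
        if l[1]<0:l=-l
        out.append((max(a,b),min(a,b),cx,cy,np.degrees(np.arctan2(-l[0],l[1]))))
    return [np.round(o,4).tolist() for o in out]  # len,wid,x,y,yaw(deg)
E
python3 - <<'E'
from h import *
c=dict(np.load('top0.npz'))
print(strip(c))
for n,u,v,z in [('postTop',268,180,.055),('coverC',361,188,0),('bayL',247,142,.032),('bayR',389,148,.032),('tabLend',246,160,.032),('tabRend',387,166,.032),('tabLbase',245,161,0),('bigpost',212,190,.07),
 ('stripTL',254,212,.042),('stripTR',377,227,.042),('stripBR',376,244,.042),('stripBL',250,229,.042)]:
    print(n,np.round(ray(c,u,v,z),4))
i=c['img'][125:265,180:420,::-1];cv2.imwrite('pics/crop.png',cv2.resize(i,None,fx=3.3,fy=3.3,interpolation=cv2.INTER_CUBIC))
E
```

```text
[[0.1158, 0.1015, 0.3556, 0.3717, 63.4273], [0.2791, 0.0476, 0.4876, 0.0447, -6.3534], [0.0769, 0.0423, 0.6375, 0.4472, -36.1784], [0.3433, 0.0475, 0.6693, 0.0364, -2.8981]]
postTop [0.5961 0.1482 0.055 ]
coverC [ 0.5906 -0.0712  0.    ]
bayL [0.6939 0.2035 0.032 ]
bayR [ 0.6811 -0.1355  0.032 ]
tabLend [0.6498 0.2047 0.032 ]
tabRend [ 0.6372 -0.1304  0.032 ]
tabLbase [0.6562 0.2128 0.    ]
bigpost [0.5685 0.2738 0.07  ]
stripTL [0.5229 0.1808 0.042 ]
stripTR [ 0.4899 -0.105   0.042 ]
stripBR [ 0.4504 -0.1025  0.042 ]
stripBL [0.4829 0.1891 0.042 ]
```

View pics/crop.png

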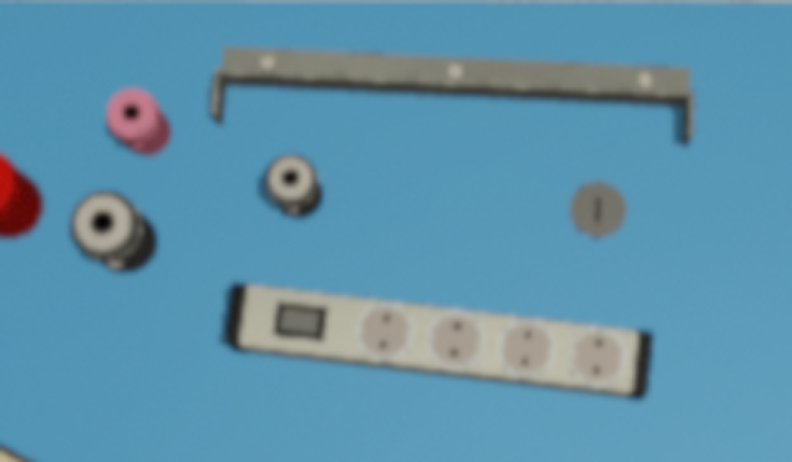

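```bash
cat >> h.py <<'E'
from scipy.spatial.transform import Rotation as Rn
def go(x,y,z,phi):
    "shift (tool axes) and turn about tool z from the present pose; tool y = (-sin phi, cos phi)"
    o=get_obs();w,a,b,c=o['tool_rot'];R=Rn.from_quat([a,b,c,w]).as_matrix()
    p=np.radians(phi);T=np.array([[-np.cos(p),-np.sin(p),0],[-np.sin(p),np.cos(p),0],[0,0,-1]])
    rv=Rn.from_matrix(R.T@T).as_rotvec(degrees=True)
    print('t',round(o['t'],2),'pos',np.round(o['eef_pos'],4),'F',np.round(o['contact_force'],1),'phi',round(np.degrees(np.arctan2(-R[0,1],R[1,1])),2),'q7',round(o['q'][6],2))
    print('  shift',np.round(R.T@(np.array([x,y,z])-o['eef_pos']),4),'rot',np.round(rv,1))
# bay frame, filled in below
E
python3 - <<'E'
from h import *
c=dict(np.load('top0.npz'));s=dict(np.load('side0.npz'))
f=lambda u,v,z: ray(c,180+u/3.3,125+v/3.3,z)
for n,u,v,z in [('post',291,178,.055),('plateL',240,82,.032),('plateR',670,101,.032),('tabLin',221,110,.032),('tabRin',682,130,.032),('cover',598,209,0),('big',103,221,.07)]: print(n,np.round(f(u,v,z),4))
for n,u,v,z in [('post',265,267,.055),('big',268,298,.07),('cover',290,239,0)]: print('side',n,np.round(ray(s,u,v,z),4))
go(.507,.215,.13,-96.4)
E
```

```text
post [0.5986 0.1478 0.055 ]
plateL [0.6747 0.1893 0.032 ]
plateR [ 0.6624 -0.1212  0.032 ]
tabLin [0.6538 0.2025 0.032 ]
tabRin [ 0.641  -0.1297  0.032 ]
cover [ 0.5898 -0.0717  0.    ]
big [0.5639 0.2754 0.07  ]
side post [0.5975 0.1502 0.055 ]
side big [0.5624 0.2732 0.07  ]
side cover [ 0.5879 -0.0696  0.    ]
t 0.1 pos [0.1882 0.6477 0.2304] F [0.3 0.2 0.4] phi -16.2 q7 -0.08
  shift [-0.4268 -0.3264  0.101 ] rot [-0.1  0.1 80.2]
```

Emit:
arm_command:
  commands: [-0.427,-0.326,0.101,0,0,80,0.12,-0.427,-0.326,0.101,0,0,80,0.12,-0.427,-0.326,0.101,0,0,80,0.12,-0.427,-0.326,0.101,0,0,80,0.12,-0.427,-0.326,0.101,0,0,80,0.12,-0.427,-0.326,0.101,0,0,80,0.12,-0.427,-0.326,0.101,0,0,80,0.12,-0.427,-0.326,0.101,0,0,80,0.12]

```text
t: 0.9
eef_pos: [0.4225, 0.3301, 0.157]
tool_rot: [-0.0, 0.677, 0.736, -0.0]
contact_force: [0.7, 0.2, 0.2]
gripper_width: 0.119
grasp_force: 0.0
```

```bash
python3 - <<'E'
from h import *
go(.507,.215,.13,-96.4)
E
```

```text
t 0.9 pos [0.4225 0.3301 0.157 ] F [0.7 0.2 0.2] phi -85.3 q7 -0.54
  shift [-0.1217  0.0748  0.027 ] rot [-0.  -0.  11.1]
```

Emit:
arm_command:
  commands: [-0.122,0.075,0.027,0,0,11.1,0.12,-0.122,0.075,0.027,0,0,11.1,0.12,-0.122,0.075,0.027,0,0,11.1,0.12,-0.122,0.075,0.027,0,0,11.1,0.12,-0.122,0.075,0.1,0,0,11.1,0.12,-0.122,0.075,0.143,0,0,11.1,0.12,-0.122,0.075,0.143,0,0,11.1,0.12,-0.122,0.075,0.143,0,0,11.1,0.12]

```text
t: 1.7
eef_pos: [0.5047, 0.2163, 0.0116]
tool_rot: [-0.001, 0.743, 0.669, -0.003]
contact_force: [-1.4, 0.3, 0.1]
gripper_width: 0.119
grasp_force: 0.0
```

```bash
python3 - <<'E'
from h import *
go(.4955,.1154,.013,-96.4)
c=read_camera("top");i=c['img'][100:340,160:460,::-1];cv2.imwrite('pics/a1.png',cv2.resize(i,None,fx=2.4,fy=2.4))
E
```

```text
t 1.7 pos [0.5047 0.2163 0.0116] F [-1.4  0.3  0.1] phi -96.04 q7 -0.31
  shift [-0.1013  0.0014 -0.0011] rot [-0.3  0.2  0.4]
```

View pics/a1.png

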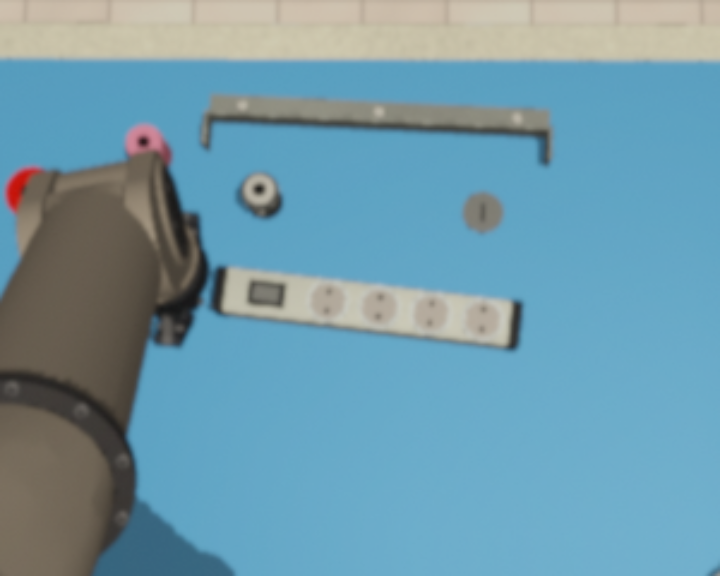

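The gripper is down just off the strip's +y end (crop 190,300), with the strip unmoved. Next I push along its axis toward -y.

Emit:
arm_command:
  commands: [-0.012,0.001,0,0,0,0,0.12,-0.025,0.001,0,0,0,0,0.12,-0.04,0.001,0,0,0,0,0.12,-0.055,0.001,0,0,0,0,0.12,-0.07,0.001,0,0,0,0,0.12,-0.085,0.001,0,0,0,0,0.12,-0.098,0.001,0,0,0,0,0.12,-0.101,0.001,0,0,0,0,0.12]

```text
t: 2.55
eef_pos: [0.4973, 0.1139, 0.0145]
tool_rot: [0.0, 0.744, 0.668, -0.0]
contact_force: [0.3, 5.0, 3.7]
gripper_width: 0.119
grasp_force: 2.4
```

Emit:
arm_command:
  commands: [0.02,0,0,0,0,0,0.12,0.03,0,-0.05,0,0,0,0.12,0.03,0,-0.1,0,0,0,0.12,0.03,0,-0.1,0,0,0,0.5]

```text
t: 2.95
eef_pos: [0.5038, 0.1462, 0.1189]
tool_rot: [0.001, 0.744, 0.668, 0.003]
contact_force: [0.4, 0.4, -0.5]
gripper_width: 0.275
grasp_force: 0.0
```

```bash
python3 - <<'E'
from h import *
c=read_camera("top");print(strip(c))
go(.44,-.05,.11,-6)
E
```

```text
[[0.0621, 0.048, 0.1573, 0.2453, 0.6674], [0.1159, 0.0824, 0.3599, 0.3803, 63.2076], [0.2793, 0.0476, 0.4786, -0.0457, -5.9178], [0.1282, 0.0559, 0.629, 0.4219, -32.9506], [0.4736, 0.1393, 0.6285, 0.0994, 8.4076]]
t 3.0 pos [0.5021 0.1459 0.1166] F [-0.1  0.9  0.5] phi -96.09 q7 -0.28
  shift [-0.2014 -0.041   0.0062] rot [  0.2   0.1 -90.1]
```

Emit:
arm_command:
  commands: [-0.2,-0.045,0,0,0,-90,0.9,-0.2,-0.045,0,0,0,-90,0.9,-0.2,-0.045,0,0,0,-90,0.9,-0.2,-0.045,0,0,0,-90,0.9,-0.2,-0.045,0,0,0,-90,0.9,-0.2,-0.045,0,0,0,-90,0.9,-0.2,-0.045,0,0,0,-90,0.9,-0.2,-0.045,0,0,0,-90,0.9]

```text
t: 3.8
eef_pos: [0.4327, -0.0488, 0.1128]
tool_rot: [-0.002, 0.241, 0.971, -0.001]
contact_force: [0.4, -0.2, 0.0]
gripper_width: 0.898
grasp_force: 0.0
```

```bash
python3 - <<'E'
from h import *
go(.433,-.041,.06,-5.9)
E
```

```text
t 3.8 pos [ 0.4327 -0.0488  0.1128] F [ 0.4 -0.2  0. ] phi -27.89 q7 1.14
  shift [0.0032 0.0071 0.0528] rot [ -0.1  -0.2 -22. ]
```

Emit:
arm_command:
  commands: [0.003,0.007,0,0,0,-22,0.9,0.003,0.007,0,0,0,-22,0.9,0.003,0.007,0,0,0,-22,0.9,0.003,0.007,0.04,0,0,-22,0.9,0.003,0.007,0.08,0,0,-22,0.9,0.003,0.007,0.105,0,0,-22,0.9,0.003,0.007,0.105,0,0,-22,0.9]

```text
t: 4.5
eef_pos: [0.4309, -0.0409, 0.0057]
tool_rot: [-0.005, 0.054, 0.999, -0.001]
contact_force: [-0.6, 0.0, 0.7]
gripper_width: 0.9
grasp_force: 0.0
```

```bash
python3 - <<'E'
from h import *
n=np.array([np.cos(np.radians(-14.4)),np.sin(np.radians(-14.4))])
t=np.array([.595,-.042])-.033*n;print(t)
go(t[0],t[1],.007,-14.4)
E
```

```text
[ 0.56303676 -0.03379323]
t 4.5 pos [ 0.4309 -0.0409  0.0057] F [-0.6  0.   0.7] phi -6.2 q7 1.52
  shift [-0.1305  0.0213 -0.0026] rot [-0.1 -0.6  8.2]
```

Emit:
arm_command:
  commands: [-0.012,0.0,-0.001,0,0,0,0.9,-0.028,0.003,-0.001,0,0,1.5,0.9,-0.045,0.006,-0.001,0,0,3,0.9,-0.062,0.009,-0.001,0,0,4.5,0.9,-0.08,0.012,-0.001,0,0,6,0.9,-0.097,0.015,-0.001,0,0,7,0.9,-0.11,0.018,-0.001,0,0,8.2,0.9,-0.115,0.019,-0.001,0,0,8.2,0.9]

```text
t: 5.3
eef_pos: [0.5537, -0.0338, 0.0119]
tool_rot: [0.001, 0.125, 0.992, 0.0]
contact_force: [-4.8, 0.8, 2.6]
gripper_width: 0.899
grasp_force: 2.2
```

```bash
python3 - <<'E'
from h import *
c=read_camera("top");print(strip(c))
go(.563,-.034,.007,-14.4)
i=c['img'][100:340,160:460,::-1];cv2.imwrite('pics/a2.png',cv2.resize(i,None,fx=2.4,fy=2.4))
E
```

```text
[[0.3306, 0.1946, 0.2287, 0.0442, 2.16], [0.1166, 0.1016, 0.3559, 0.3718, 63.6371], [0.089, 0.0438, 0.3983, -0.0761, 21.0135], [0.1397, 0.0559, 0.6259, 0.4171, -32.9506], [0.2106, 0.0941, 0.6215, -0.1171, -55.2247], [0.2222, 0.0596, 0.6651, 0.0967, -7.3685]]
t 5.35 pos [ 0.5539 -0.0337  0.0117] F [ 0.6 -0.5  0.4] phi -14.34 q7 1.41
  shift [-0.0089  0.002   0.0048] rot [0.  0.1 0.1]
```

View pics/a2.png

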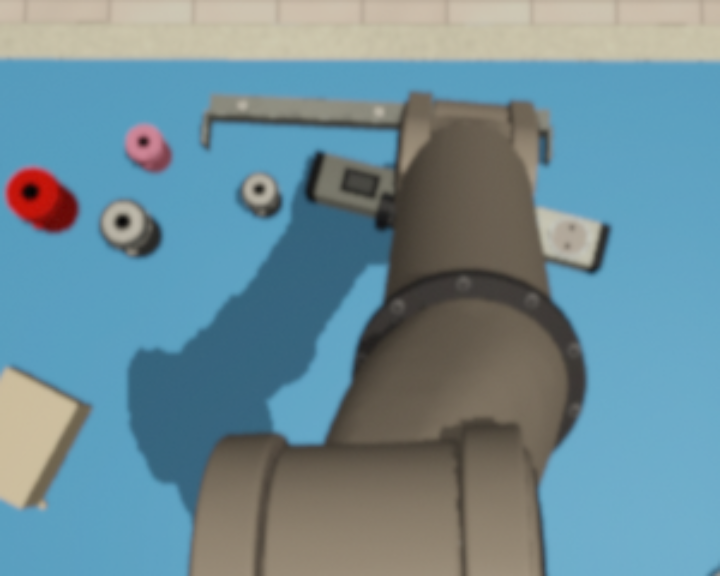

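The strip is now tilted, with its +y end (crop 315,175) between post and plate level and just right of the post. I push a little more, then go round to the -y end.

Emit:
arm_command:
  commands: [-0.004,0.001,0.003,0,0,0,0.9,-0.009,0.002,0.004,0,0,0,0.9,-0.009,0.002,0.004,0,0,0,0.9,0.02,0.002,0.0,0,0,0,0.9,0.025,0.002,-0.04,0,0,0,0.9,0.025,0.002,-0.09,0,0,0,0.5,0.0,-0.1,-0.11,0,0,10,0.12,0,-0.15,-0.11,0,0,18,0.12]

```text
t: 6.15
eef_pos: [0.5246, -0.124, 0.1177]
tool_rot: [0.004, 0.272, 0.962, 0.001]
contact_force: [1.0, -0.5, -0.9]
gripper_width: 0.393
grasp_force: 0.0
```

```bash
python3 - <<'E'
from h import *
go(.55,-.226,.115,-104.4)
E
```

```text
t 6.15 pos [ 0.5246 -0.124   0.1177] F [ 1.  -0.5 -0.9] phi -31.62 q7 1.29
  shift [-0.0751 -0.0735  0.0029] rot [ 0.4  0.2 72.8]
```

Emit:
arm_command:
  commands: [-0.075,-0.074,0,0,0,72.8,0.12,-0.075,-0.074,0,0,0,72.8,0.12,-0.075,-0.074,0,0,0,72.8,0.12,-0.075,-0.074,0,0,0,72.8,0.12,-0.075,-0.074,0,0,0,72.8,0.12,-0.075,-0.074,0,0,0,72.8,0.12,-0.075,-0.074,0,0,0,72.8,0.12,-0.075,-0.074,0,0,0,72.8,0.12]

```text
t: 6.95
eef_pos: [0.5471, -0.2266, 0.1151]
tool_rot: [0.001, 0.77, 0.638, 0.0]
contact_force: [0.7, 0.5, 0.3]
gripper_width: 0.117
grasp_force: 0.0
```

```bash
python3 - <<'E'
from h import *
c=read_camera("top");print(strip(c))
go(.55,-.226,.115,-104.4)
i=c['img'][100:340,160:460,::-1];cv2.imwrite('pics/a3.png',cv2.resize(i,None,fx=2.4,fy=2.4))
E
```

```text
[[0.1166, 0.1016, 0.356, 0.3717, 63.6372], [0.5643, 0.2547, 0.2408, -0.0371, 18.6303], [0.2753, 0.0505, 0.5902, -0.0412, -14.0022], [0.1397, 0.0559, 0.6259, 0.4171, -32.9506], [0.3299, 0.1235, 0.5651, -0.347, 62.4865], [0.3431, 0.048, 0.6672, 0.0367, -2.088]]
t 7.0 pos [ 0.5472 -0.2264  0.115 ] F [ 0.9  0.6 -0.7] phi -101.04 q7 0.46
  shift [ 0.001   0.0027 -0.    ] rot [0.1 0.  3.4]
```

View pics/a3.png

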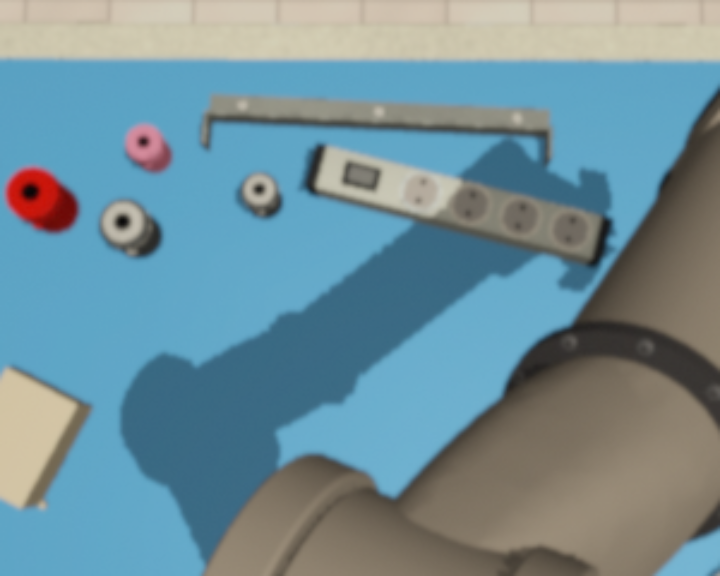

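The strip now lies at about (.592,-.041), yaw -14°, with its +y end just right of the post in the crop (315,170). The gripper is clear beyond the -y end, so I descend and push along the axis.

Emit:
arm_command:
  commands: [0,0,0.03,0,0,3,0.12,0,0,0.07,0,0,3,0.12,0,0,0.1,0,0,3,0.12,0,0,0.102,0,0,3,0.12]

```text
t: 7.4
eef_pos: [0.5444, -0.2252, 0.0096]
tool_rot: [-0.002, 0.783, 0.621, -0.002]
contact_force: [-1.0, 0.4, 0.2]
gripper_width: 0.115
grasp_force: 0.0
```

```bash
python3 - <<'E'
from h import *
go(.573,-.1175,.013,-104)
E
```

```text
t 7.4 pos [ 0.5444 -0.2252  0.0096] F [-1.   0.4  0.2] phi -103.15 q7 0.52
  shift [ 0.1114  0.0033 -0.0033] rot [-0.3 -0.   0.9]
```

Emit:
arm_command:
  commands: [0.012,0.002,-0.002,0,0,0.5,0.12,0.026,0.002,-0.002,0,0,0.5,0.12,0.038,0.002,-0.002,0,0,0.5,0.12,0.05,0.002,-0.002,0,0,0.5,0.12,0.062,0.002,-0.002,0,0,0.5,0.12,0.074,0.002,-0.002,0,0,0.5,0.12,0.085,0.002,-0.002,0,0,0.5,0.12,0.09,0.002,-0.002,0,0,0.5,0.12]

```text
t: 8.2
eef_pos: [0.5705, -0.138, 0.0157]
tool_rot: [0.001, 0.787, 0.618, 0.001]
contact_force: [-0.2, -5.2, 4.2]
gripper_width: 0.122
grasp_force: 2.5
```

```bash
python3 - <<'E'
from h import *
c=read_camera("top");print(strip(c))
go(.573,-.1175,.013,-104)
i=c['img'][100:340,160:460,::-1];cv2.imwrite('pics/a4.png',cv2.resize(i,None,fx=2.4,fy=2.4))
E
```

```text
[[0.4355, 0.3094, 0.3025, 0.2241, -7.2216], [0.1845, 0.1775, 0.4403, -0.0616, 39.784], [0.1397, 0.0559, 0.6259, 0.4171, -32.9506], [0.2004, 0.0852, 0.6136, -0.1989, 57.256], [0.3567, 0.1082, 0.6302, 0.0297, 0.3137]]
t 8.25 pos [ 0.5705 -0.1374  0.0155] F [ 0.6 -1.6  1.5] phi -103.69 q7 0.37
  shift [ 0.0199 -0.0023  0.0025] rot [ 0.1 -0.   0.3]
```

View pics/a4.png

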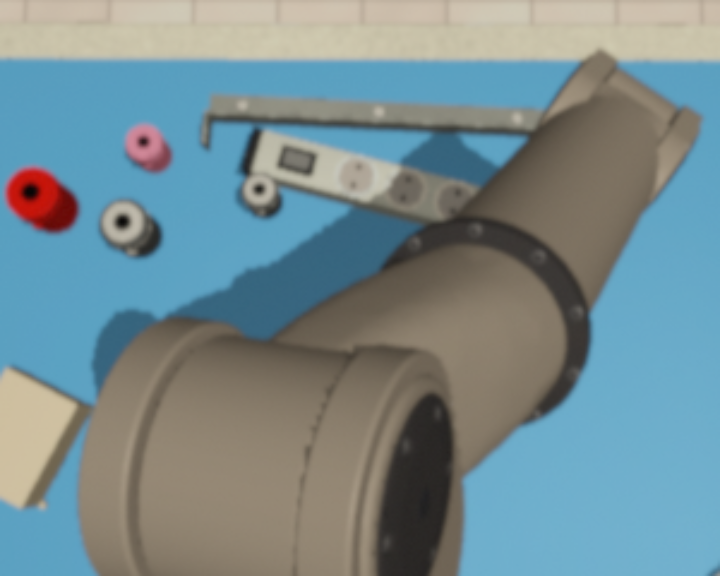

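The +y end is now behind the post (crop 260,150), clear of both post and plate. I push 19 mm more and then retreat.

Emit:
arm_command:
  commands: [0.006,0,0.002,0,0,0,0.12,0.013,0,0.002,0,0,0,0.12,0.019,0,0.002,0,0,0,0.12,0.02,0,0.002,0,0,0,0.12,-0.01,0,0,0,0,0,0.12,-0.02,0,-0.05,0,0,0,0.12,-0.02,0,-0.1,0,0,0,0.3,-0.02,-0.03,-0.1,0,0,-8,0.9]

```text
t: 9.05
eef_pos: [0.5418, -0.153, 0.1203]
tool_rot: [0.005, 0.741, 0.671, 0.004]
contact_force: [1.2, 0.4, 0.2]
gripper_width: 0.454
grasp_force: 0.0
```

```bash
python3 - <<'E'
from h import *
go(.551,.002,.115,-14)
E
```

```text
t 9.05 pos [ 0.5418 -0.153   0.1203] F [1.2 0.4 0.2] phi -95.71 q7 0.42
  shift [ 0.1552 -0.0063  0.0051] rot [  0.5   0.5 -81.7]
```

Emit:
arm_command:
  commands: [0.155,-0.006,0,0,0,-82,0.9,0.155,-0.006,0,0,0,-82,0.9,0.155,-0.006,0,0,0,-82,0.9,0.155,-0.006,0,0,0,-82,0.9,0.155,-0.006,0,0,0,-82,0.9,0.155,-0.006,0,0,0,-82,0.9,0.155,-0.006,0,0,0,-82,0.9,0.155,-0.006,0,0,0,-82,0.9]

```text
t: 9.85
eef_pos: [0.5445, 0.0046, 0.1145]
tool_rot: [-0.001, 0.23, 0.973, 0.0]
contact_force: [-0.8, -0.4, -0.2]
gripper_width: 0.899
grasp_force: 0.0
```

```bash
python3 - <<'E'
from h import *
go(.551,.002,.115,-14)
c=read_camera("top");i=c['img'][100:340,160:460,::-1];cv2.imwrite('pics/a5.png',cv2.resize(i,None,fx=2.4,fy=2.4))
E
```

```text
t 9.85 pos [0.5445 0.0046 0.1145] F [-0.8 -0.4 -0.2] phi -26.63 q7 1.14
  shift [-0.007   0.0006 -0.0005] rot [  0.   -0.1 -12.6]
```

View pics/a5.png

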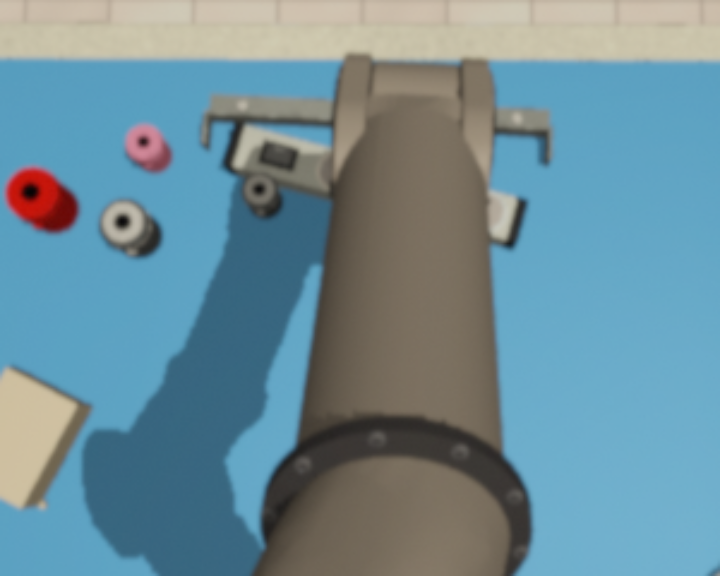

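The strip is inside both tabs in y: +y end at crop x 235 against its tab at 207, -y end at 517 against its tab at 548. I go down and swing the -y end in.

Emit:
arm_command:
  commands: [0,0,0,0,0,-8,0.9,0,0,0.02,0,0,-12.6,0.9,0,0,0.06,0,0,-12.6,0.9,0,0,0.1,0,0,-12.6,0.9,0,0,0.106,0,0,-12.6,0.9,0,0,0.106,0,0,-12.6,0.9]

```text
t: 10.5
eef_pos: [0.5441, 0.0036, 0.008]
tool_rot: [-0.002, 0.126, 0.992, -0.0]
contact_force: [0.3, 0.4, 0.2]
gripper_width: 0.902
grasp_force: 0.0
```

```bash
python3 - <<'E'
from h import *
# bay point X=-.055-.. , Y=-.04
b=lambda X,Y:np.array([.671,.036])+X*np.array([.9991,-.0419])+Y*np.array([.0419,.9991])
p=b(-.055,-.035);go(p[0],p[1],.009,-2.4)
E
```

```text
t 10.5 pos [0.5441 0.0036 0.008 ] F [0.3 0.4 0.2] phi -14.53 q7 1.38
  shift [-0.0683  0.0174 -0.0012] rot [ -0.   -0.2 -12.1]
```

Emit:
arm_command:
  commands: [-0.012,0.0,-0.001,0,0,0,0.9,-0.023,0.003,-0.001,0,0,0,0.9,-0.031,0.006,-0.001,0,0,-2,0.9,-0.039,0.009,-0.001,0,0,-4.5,0.9,-0.047,0.012,-0.001,0,0,-7,0.9,-0.055,0.015,-0.001,0,0,-9.5,0.9,-0.062,0.017,-0.001,0,0,-11.5,0.9,-0.065,0.017,-0.001,0,0,-12.1,0.9]

```text
t: 11.3
eef_pos: [0.6133, 0.0038, 0.0103]
tool_rot: [0.0, 0.02, 1.0, 0.0]
contact_force: [-4.7, 0.1, 1.8]
gripper_width: 0.898
grasp_force: 1.9
```

```bash
python3 - <<'E'
from h import *
b=lambda X,Y:np.array([.671,.036])+X*np.array([.9991,-.0419])+Y*np.array([.0419,.9991])
p=b(-.055,-.035);go(p[0],p[1],.009,-2.4)
c=read_camera("top");i=c['img'][100:340,160:460,::-1];cv2.imwrite('pics/a6.png',cv2.resize(i,None,fx=2.4,fy=2.4))
E
```

```text
t 11.3 pos [0.6133 0.0038 0.0103] F [-4.7  0.1  1.8] phi -2.26 q7 1.54
  shift [-0.0013 -0.0004  0.0013] rot [0.  0.  0.1]
```

View pics/a6.png

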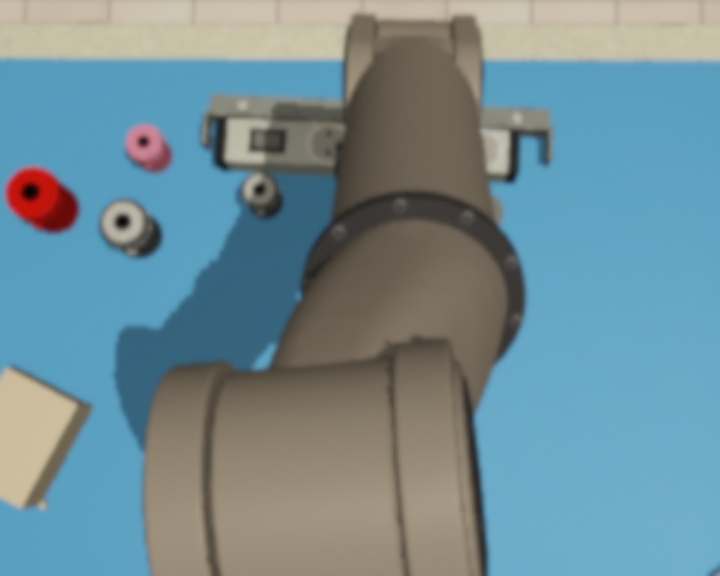

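Emit:
arm_command:
  commands: [-0.002,0,0.001,0,0,0,0.9,-0.004,0,0.001,0,0,0,0.9,-0.006,0,0.001,0,0,0,0.9,-0.006,0,0.001,0,0,0,0.9]

```text
t: 11.75
eef_pos: [0.6182, 0.0036, 0.0086]
tool_rot: [-0.0, 0.02, 1.0, 0.0]
contact_force: [-3.2, 0.5, 1.5]
gripper_width: 0.9
grasp_force: 1.7
```

Emit:
arm_command:
  commands: [-0.003,0,0,0,0,0,0.9,-0.005,0,0,0,0,0,0.9,-0.005,0,0,0,0,0,0.9]

```text
t: 12.05
eef_pos: [0.6186, 0.0034, 0.0079]
tool_rot: [-0.005, 0.021, 1.0, 0.0]
contact_force: [-14.9, 1.7, 10.5]
gripper_width: 0.901
grasp_force: 7.6
```

The force rose and the motion stopped at the plate. I back off and check.

Emit:
arm_command:
  commands: [0.02,0,-0.002,0,0,0,0.9,0.05,0,-0.03,0,0,0,0.9,0.08,0,-0.08,0,0,0,0.9,0.12,0,-0.13,0,0,0,0.9,0.15,0,-0.18,0,0,0,0.9,0.15,-0.08,-0.2,0,0,0,0.9,0.15,-0.16,-0.2,0,0,0,0.9,0.15,-0.24,-0.2,0,0,0,0.9]

```text
t: 12.85
eef_pos: [0.4722, -0.1338, 0.2031]
tool_rot: [0.003, 0.02, 1.0, -0.0]
contact_force: [0.4, 0.5, 0.7]
gripper_width: 0.904
grasp_force: 0.0
```

```bash
python3 - <<'E'
from h import *
go(.6,.036,.1,-2.4)
c=read_camera("top");print(strip(c));i=c['img'][120:240,220:420,::-1];a=cv2.resize(i,None,fx=3.9,fy=3.9,interpolation=cv2.INTER_CUBIC)[:300]
s=read_camera("side");j=cv2.resize(s['img'][195:320,170:370,::-1],(780,300),interpolation=cv2.INTER_CUBIC)
cv2.imwrite('pics/a7.png',np.vstack([a,j]))
E
```

```text
t 12.85 pos [ 0.4722 -0.1338  0.2031] F [0.4 0.5 0.7] phi -2.28 q7 1.75
  shift [-0.1203  0.1748  0.1039] rot [0.  0.4 0.1]
[[0.1166, 0.1016, 0.3559, 0.3716, 63.4278], [0.5446, 0.2116, 0.4082, -0.2948, -82.0004], [0.1397, 0.0559, 0.6259, 0.4171, -32.9506], [0.3424, 0.0965, 0.6361, 0.0369, 0.3137]]
```

View pics/a7.png

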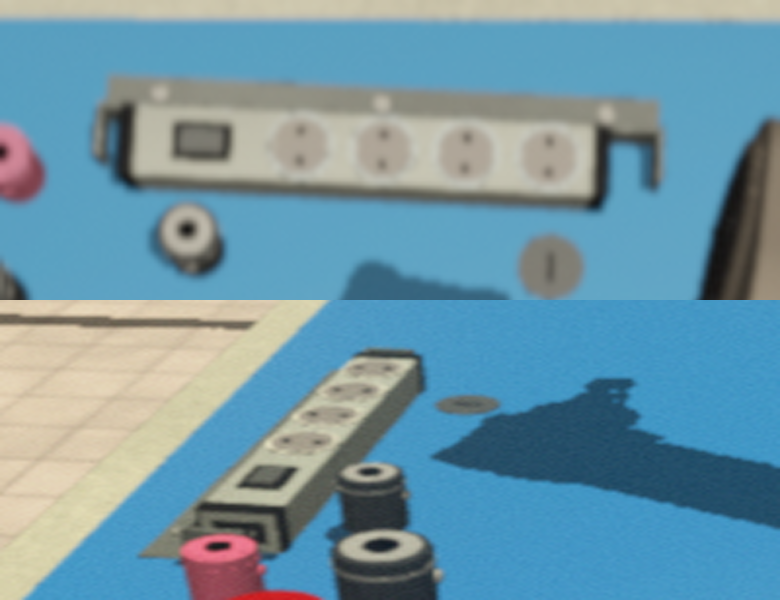

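The strip lies in the bay between the tabs, within about 0.4° of flush. I press lightly once near each end with shut fingers to make sure it is flat.

```bash
python3 - <<'E'
from h import *
go(.585,-.051,.03,-2.4)
E
```

```text
t 12.95 pos [ 0.4709 -0.1401  0.2025] F [-0.2  0.7 -0.6] phi -3.0 q7 1.75
  shift [-0.1083  0.0955  0.1728] rot [-0.2  0.3 -0.6]
```

Emit:
arm_command:
  commands: [-0.04,0.05,0.05,0,0,0,0,-0.08,0.095,0.08,0,0,0,0,-0.1,0.095,0.12,0,0,0,0,-0.105,0.095,0.16,0,0,0,0,-0.105,0.095,0.187,0,0,0,0,-0.105,0.095,0.187,0,0,0,0]

```text
t: 13.55
eef_pos: [0.576, -0.0401, 0.0069]
tool_rot: [-0.005, 0.02, 1.0, -0.0]
contact_force: [-1.7, -0.6, 0.1]
gripper_width: 0.001
grasp_force: 0.0
```

Emit:
arm_command:
  commands: [-0.01,0,0,0,0,0,0,-0.02,0,0,0,0,0,0,-0.03,0,0,0,0,0,0,-0.036,0,0,0,0,0,0,-0.038,0,0,0,0,0,0,-0.04,0,0,0,0,0,0]

```text
t: 14.15
eef_pos: [0.6167, -0.0437, 0.0146]
tool_rot: [-0.003, 0.021, 1.0, 0.0]
contact_force: [-13.0, 0.5, 9.7]
gripper_width: 0.0
grasp_force: 6.7
```

Emit:
arm_command:
  commands: [0.01,0,-0.001,0,0,0,0,0.02,0.02,-0.002,0,0,0,0,0.02,0.065,-0.002,0,0,0,0,0.02,0.11,-0.002,0,0,0,0,0.02,0.13,-0.002,0,0,0,0,0.02,0.13,-0.002,0,0,0,0,0.012,0.13,-0.002,0,0,0,0,0.006,0.13,-0.002,0,0,0,0]

```text
t: 14.95
eef_pos: [0.6201, 0.0847, 0.0164]
tool_rot: [0.001, 0.022, 1.0, -0.0]
contact_force: [0.3, -0.2, 0.7]
gripper_width: -0.003
grasp_force: 0.0
```

Emit:
arm_command:
  commands: [-0.003,0,0,0,0,0,0,-0.006,0,0,0,0,0,0,-0.008,0,0,0,0,0,0,-0.009,0,0,0,0,0,0,-0.009,0,0,0,0,0,0]

```text
t: 15.45
eef_pos: [0.6221, 0.0846, 0.0145]
tool_rot: [-0.006, 0.021, 1.0, -0.001]
contact_force: [-13.6, -0.6, 9.5]
gripper_width: 0.003
grasp_force: 7.6
```

The stops (.6167 at y=-.044 and .6221 at y=.085) put the strip's face at -2.4°, the same as the bay, so it is flush. I retreat clear.

Emit:
arm_command:
  commands: [0.02,0,-0.002,0,0,0,0,0.05,0,-0.03,0,0,0,0,0.08,0,-0.08,0,0,0,0,0.12,-0.04,-0.13,0,0,0,0,0.15,-0.09,-0.18,0,0,0,0,0.15,-0.14,-0.2,0,0,0,0,0.15,-0.19,-0.2,0,0,0,0,0.15,-0.24,-0.2,0,0,0,0]

```text
t: 16.25
eef_pos: [0.4736, -0.1004, 0.2097]
tool_rot: [0.002, 0.021, 1.0, 0.0]
contact_force: [1.1, -0.9, 0.5]
gripper_width: 0.001
grasp_force: 0.0
```

Emit:
arm_command:
  commands: [0,-0.05,0,0,0,0,0,0,-0.1,0,0,0,0,0,0,-0.1,0,0,0,0,0,0,-0.1,0,0,0,0,0]

```text
t: 16.65
eef_pos: [0.4688, -0.2002, 0.2076]
tool_rot: [0.0, 0.023, 1.0, -0.0]
contact_force: [-0.5, 0.7, -0.3]
gripper_width: -0.001
grasp_force: 0.0
```

```bash
python3 - <<'E'
from h import *
c=read_camera("top");a=cv2.resize(c['img'][120:240,220:420,::-1],None,fx=3.9,fy=3.9,interpolation=cv2.INTER_CUBIC)
cv2.imwrite('pics/a8.png',a);go(.5,0,.2,0)
E
```

```text
t 16.7 pos [ 0.4692 -0.1984  0.2074] F [-0.9  1.   1.2] phi -2.47 q7 1.93
  shift [-0.0223  0.1996  0.0075] rot [ 0.  -0.  -2.5]
```

View pics/a8.png

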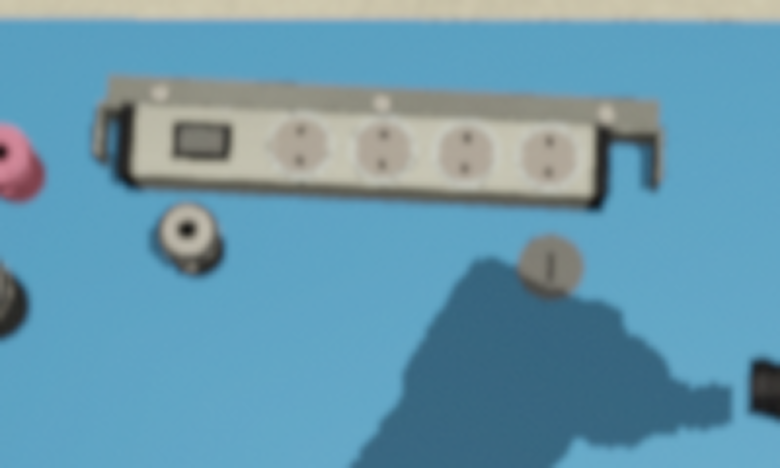

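The strip lies flat along the plate between the tabs (ends at crop x 118 and 605, tabs at 105 and 650), the arm is clear, and nothing else has moved in this view.

```bash
python3 -c "
from station import hand_in
print(hand_in())"
```

```text
the job is handed in; nothing more can be done
None
```

I handed the job in at about 17 s: the strip's +y end went in behind the post first, then the other end was swung in, and it now lies flat against the back plate between the two tabs, about 7 mm from the +y tab and 30 mm from the -y tab.

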